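Load a power unit into the bench test enclosure

TASK

Swing the door of the clear test enclosure wide open by its handle, at least square to the enclosure's front, and leave it standing open. Then set the white power unit upright on the enclosure floor between the two black guides and slide it back, straight and without ramming it, until you feel its back seat against the steel stop. Leave the other things on the bench where they are.

Things in the scene. Friction and masses are not known exactly. Their poses are not given: they have to be found in the camera images.
- cabinet: Fixed enclosure, aluminium frame, clear sides, back and roof: 220 deep (x) x 300 wide (y) x 320 high. Origin: centre of underside. Open front at x=-110, shut only by the door; inner width 272, floor top at z=12, roof underside 306. Two black floor guides 8 wide, 8 high, x=-73 to 97, inner faces at y=-32 and 32. Under the roof the tool must enter leaning 30 to 45 deg from vertical.
- door (a joint): Angle of the clear, aluminium-framed door (300 wide, 16 thick, 320 high) about its vertical hinge at the enclosure's left (+y) front edge. 0 = shut; grows as the free edge swings out towards -x (clockwise from above), limit 1.95 rad. Stays where it is left.
- door_handle (a point): Middle of the level dark steel handle bar outside the door: 12 diameter, 110 long, parallel to the door, 285 above the bench (35 below the enclosure's top), centre line 45 off the door's face, joined to it at both ends, open from above; 215 from the hinge along the door. Axes are the door's: -x outward, y along the bar to the hinge.
- door_hinge (a point): Point on the vertical hinge axis at handle height (285), in the middle of the door's thickness. Its axes turn with the door.
- unit: White sheet-metal power unit to be loaded, a closed box 90 long (x) x 45 wide (y) x 85 high, with a terminal strip on its front (-x) end; loose, 0.3 to 0.5 kg, starts standing on the bench to the right of the enclosure. Origin: centre of its underside. Grip it across its 45 width.
- unit_back (a point): Middle of the unit's back face (+x end), 15 above its underside.
- stop: Dark steel end stop, 56 wide (y) x 30 high, 12 thick, clamped fixed on the enclosure floor between the guides; its depth differs from job to job. Origin: at floor level under the middle of its front (-x) face.
- stop_face (a point): Middle of the stop's front face, 15 above the enclosure floor. The unit's back face must rest against this face.
- heatsink: Bystander: finned aluminium heatsink, 120 x 80 x 42 high; origin under its centre.
- screwdriver: Bystander: screwdriver lying on the bench along its x, about 200 long.
- meter: Bystander: black hand meter lying flat, 140 x 70 x 35 high; origin under its centre.
Things that resemble listed ones, but are neither listed nor needed, are in the scene too. What is shaped like the unit but blue or green is not meant.

How it is judged:
By the outcome, as a careful person would: the job done as asked, in the order asked, and still so for the second after the job is handed in, with the robot touching nothing.
It also fails if it takes over 72 s, if anything falls off the work surface, if the arm or the gripper's body presses on something with over 40 N, if the wrist force passes 120 N, or if a joint passes its speed limit or range.

ROBOT

A 6-joint arm with a two-finger parallel gripper is mounted at the origin on the work surface. World frame = base frame: x ahead of the robot, y to its left, z up, the work surface at z = 0. Lengths are in m, angles in rad, forces in N, time in s.
With the tool pointing down it reaches from about 0.225 to 0.875 m from the base axis. Payload 3.4 kg.
Tool frame: the origin (TCP) lies on the mounting face of the last link; the fingertips stand 173 mm ahead of it and the grasp point (between the pads) lies 155 mm ahead of it; z points along the fingers, y is the line along which they close (so a half turn about z gives the same grasp; the last joint's range is limited). The gripper opens to 85 mm and grips with 20 to 120 N. Pads are 22 mm wide; open, the fingers measure 114 mm over their backs; the gripper's body (76 mm by 85 mm) begins 54 mm behind the grasp point. The pads swing forward as they close: fully open they stand 13 mm farther back than shut.
Start: joints at [-1.321, 0.276, 1.505, -0, 1.361, -0.121], TCP at [0.208, -0.536, 0.405] pointing down, gripper open.
Joint ranges: [-2.89, 2.89], [-0.75, 2.08], [0.22, 2.7], [-1.18, 4.32], [0.11, 2.71], [-2.7, 2.7]. Speed limits (rad/s): [2.57, 2.57, 3.14, 3.14, 3.14, 3.14].

INTERFACE

Orientations are given as a unit quaternion [w, x, y, z].
In Python, from rig import manip gives the robot as it stands.
- The arm moves only by the tool carry_out, never from a script. Its arguments are lists of equal length, an entry for each row: "linear": the shift along the world's x, y, z each as a share of 500 mm, from -1 to 1, a list of three; "angular": the turn, a rotation vector about the world's x, y, z each as a share of 0.08 rad, from -1 to 1, a list of three; "hand": the opening, from 0 (shut) to 1 (fully open). In form: {"linear": [[x, y, z], ...], "angular": [[rx, ry, rz], ...], "hand": [hand, ...]}. A call has 1 to 8 rows; each row shifts and turns the commanded pose from where the row before left it; what a row does not reach is not made up. A row lasts 1/12 s, in which the tool goes at most 41.7 mm and 7.16 degrees, less where a joint would pass 70% of its speed; a pose out of reach is approached as far as the arm can. A call with a number of a shift or a turn outside -1 to 1 is refused whole. A call with a gripper value outside its range is refused whole. The fingers move at their own pace and stop on an object; "force" is the grip in N (left out, the last holds). Time passes only in rows, so rows that do not move let the fingers close. It gives the time, the measured TCP pose, the force, the opening and the grip force at its end, in the units of the state.
- manip.get_state(): the state, without advancing time (a new reading comes with each control period).
- manip.get_image(name): name is "side" or "top"; returns the picture (384x512x3 uint8, red, green, blue); there is no depth.
- manip.camera_params(name): a dict with "fx", "fy", "cx", "cy" (pixels), "k1" (the pictures are not rectified: a ray, as slopes to the right and down, at radius r is drawn at 1 + k1 r^2 times it, then the intrinsics apply), "view" (4x4, takes a point from world to camera coordinates). Camera axes: x right, y down, z forward; pixel columns grow to the right and rows downward; lengths in m; the calibration is good to about 2 mm. A picture is of the moment at which its call begins. camera_params takes no time and is no camera call.
- manip.sign_off(): hands the job in; it is judged then, once.
The state is a dict: "clock": time; "qpos": joint angles; "qd": joint speeds; "effort": joint torques, N m; "position": TCP position; "ee_rot": TCP orientation; "contact_force": force on the tool from outside, world axes, zero at the start; "moment": the same for the moment, N m; "width": finger opening in m; "gripper_force": force on a finger pad.
Only numpy, scipy, OpenCV 4.12 (cv2) and the standard library are available. Lean on these libraries where they do the work, as an engineer would, in place of code of your own. Each camera call takes 0.05 s, during which the arm holds its last target. There are 200 camera calls.

## Working session

There is one attempt and no reset: what is moved stays moved. The work goes in short steps, Python scripts to look and compute and a tool call to move; the robot and the scene stay as the last step left them, time stands still between calls to the robot, and variables do not carry over. Pictures are saved under pics/ and viewed, at most 10 in all, crops included, and the job is handed in when it is done.

Besides the shell and the picture viewer there is one more tool, called after "Call:" as a command line: name --argument value ..., lists and objects as JSON in quotes. carry_out: Moves the arm, as the interface text tells. Its arguments: {"type":"object","properties":{"linear":{"type":"array"},"angular":{"type":"array"},"hand":{"type":"array"},"force":{"type":"number"}},"required":["linear","angular","hand"]}

```bash
mkdir -p pics; ls; python3 - <<'E'
from rig import manip
import cv2
for n in("side","top"):
    im=manip.get_image(n); cv2.imwrite(f"pics/{n}0.png",im[:,:,::-1]); p=manip.camera_params(n); print(n,p)
print(manip.get_state())
E
```

```text
pics
side {'fx': 481.4297699427333, 'fy': 481.4297699427333, 'cx': 251.47907689483245, 'cy': 195.9388227839997, 'k1': -0.16638800652734806, 'view': array([[ 0.178233  , -0.98397156, -0.00574232, -0.10119308],
       [-0.93415373, -0.16736978, -0.31518909,  0.56567957],
       [ 0.30917601,  0.0615413 , -0.94901152,  1.29178281],
       [ 0.        ,  0.        ,  0.        ,  1.        ]])}
top {'fx': 384.6800113693975, 'fy': 384.6800113693975, 'cx': 254.37437257931995, 'cy': 193.30216869268978, 'k1': -0.014043435956051495, 'view': array([[-2.06895441e-02, -9.99782308e-01, -2.69809197e-03,
        -2.50290270e-03],
       [-9.96745972e-01,  2.08368485e-02, -7.78671449e-02,
         5.49461481e-01],
       [ 7.79064135e-02,  1.07827658e-03, -9.96960094e-01,
         1.25967800e+00],
       [ 0.00000000e+00,  0.00000000e+00,  0.00000000e+00,
         1.00000000e+00]])}
{'clock': 0.1, 'qpos': array([-1.32102459e+00,  2.76539656e-01,  1.50600838e+00,  2.00836236e-05,
        1.36070604e+00, -1.21022350e-01]), 'qd': array([-7.11877407e-05, -9.23011784e-04, -3.80611273e-03,  1.31489640e-03,
       -1.14834250e-03,  2.93692289e-04]), 'effort': array([ 1.72876600e-03, -4.17700768e+01, -2.46406049e+01,  6.06640711e-06,
        5.80024862e-03, -2.31565231e-06]), 'position': array([ 0.20829467, -0.53574644,  0.40392073]), 'ee_rot': array([-8.29620987e-04,  9.82863187e-01,  1.84334657e-01, -4.36408417e-05]), 'contact_force': array([-0.05912106,  0.35905561,  0.9289025 ]), 'moment': array([-0.00413736,  0.00734813,  0.00676048]), 'gripper_force': 0.0, 'width': 0.08568054503331453}
```

View pics/side0.png

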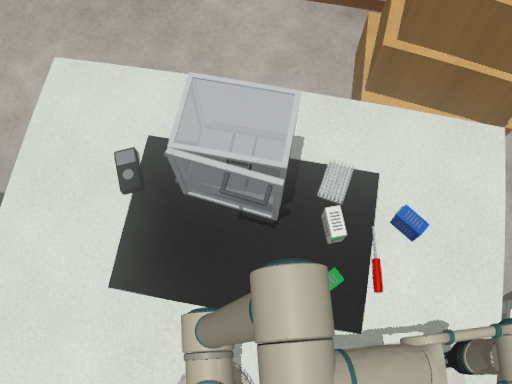

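View pics/top0.png

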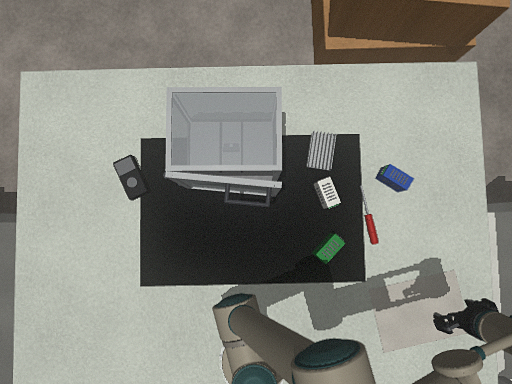

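```bash
python3 - <<'E'
import cv2
a=cv2.imread("pics/side0.png")[68:250,155:355]; cv2.imwrite("pics/s1.png",cv2.resize(a,None,fx=3.2,fy=3.2,interpolation=cv2.INTER_CUBIC))
a=cv2.imread("pics/top0.png")[78:225,155:353]; cv2.imwrite("pics/t1.png",cv2.resize(a,None,fx=4,fy=4,interpolation=cv2.INTER_CUBIC))
E
```

```text
(no output)
```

View pics/s1.png

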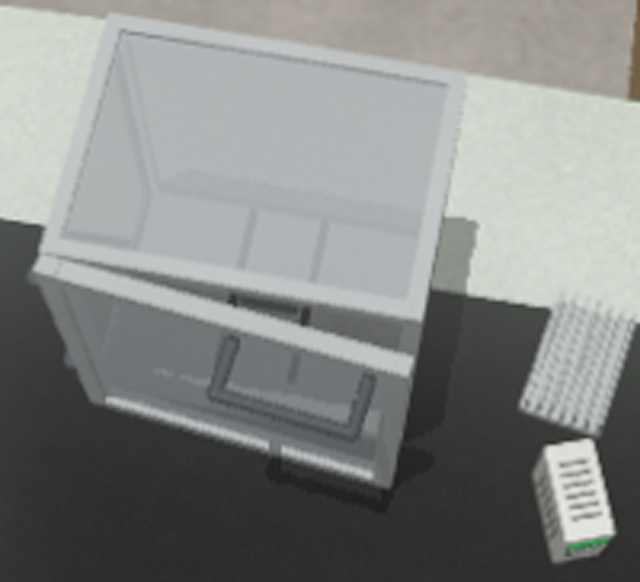

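View pics/t1.png

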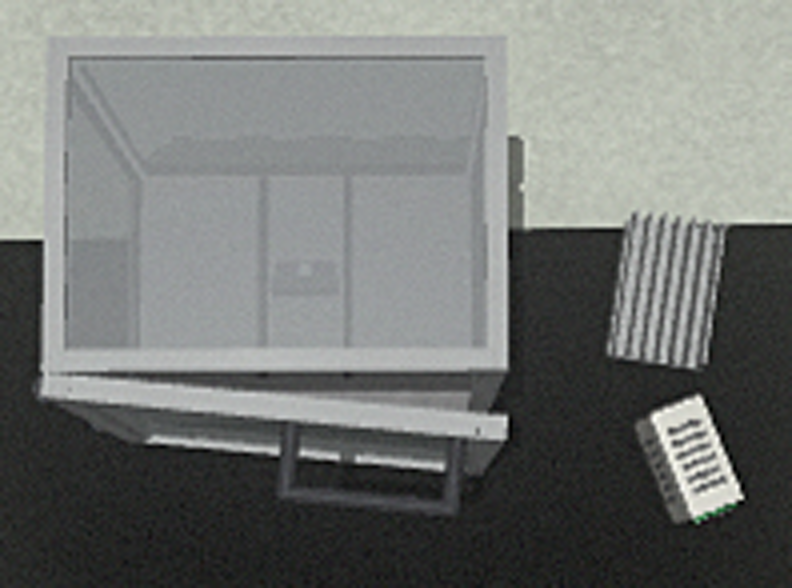

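```bash
cat > h.py <<'E'
import numpy as np, cv2
from rig import manip
from scipy.spatial.transform import Rotation as R
def w(cam,u,v,z):
    p=manip.camera_params(cam); V=p["view"]; K=np.array([[p["fx"],0,p["cx"]],[0,p["fy"],p["cy"]],[0,0,1]])
    d=cv2.undistortPoints(np.array([[[u,v]]],float),K,np.array([p["k1"],0,0,0.]))[0,0]
    r=V[:3,:3].T@np.array([d[0],d[1],1]); o=-V[:3,:3].T@V[:3,3]
    return o+r*(z-o[2])/r[2]
def proj(cam,P):
    p=manip.camera_params(cam); V=p["view"]; K=np.array([[p["fx"],0,p["cx"]],[0,p["fy"],p["cy"]],[0,0,1]])
    return cv2.projectPoints(np.atleast_2d(P).astype(float),cv2.Rodrigues(V[:3,:3])[0],V[:3,3],K,np.array([p["k1"],0,0,0.]))[0][:,0]
def st():
    s=manip.get_state(); T=R.from_quat(np.roll(s["ee_rot"],-1)).as_matrix()
    return s,s["position"],T,s["position"]+T[:,2]*.155
E
python3 - <<'E'
from h import *
np.set_printoptions(precision=4,suppress=True)
S=lambda u,v,z:w("side",(u+.5)/3.2-.5+155,(v+.5)/3.2-.5+68,z)[:2]
T=lambda u,v,z:w("top",(u+.5)/4-.5+155,(v+.5)/4-.5+78,z)[:2]
def pr(n,f,l,z): print(n,*[f(*a,z) for a in l])
pr("cabT",T,[(50,38),(506,38),(508,370),(43,372)],.32)
pr("cabS",S,[(108,14),(465,72),(418,320),(38,255)],.32)
pr("unitT",T,[(650,410),(697,394),(743,500),(695,524)],.085)
pr("unitS",S,[(543,450),(592,438),(613,535),(568,548)],.085)
pr("doorT",T,[(506,415),(506,438),(42,375),(42,395)],.32)
pr("doorS",S,[(413,358),(412,378),(38,258),(35,275)],.32)
pr("hT",T,[(285,493),(455,510)],.285)
pr("hS",S,[(215,398),(355,433)],.285)
pr("stopT front bottom",T,[(270,295),(340,293)],.012)
pr("stopT front top",T,[(270,277),(340,277)],.042)
pr("guidesT",T,[(264,340),(348,340),(264,185),(348,185)],.02)
pr("heatT",T,[(632,212),(726,224),(702,368),(608,355)],.042)
s,p,T_,g=st();print(p,g,T_)
E
```

```text
cabT [0.8091 0.208 ] [ 0.8025 -0.0898] [ 0.5841 -0.0853] [0.5891 0.213 ]
cabS [0.8096 0.211 ] [ 0.8057 -0.0861] [ 0.5856 -0.0818] [0.5877 0.2154]
unitT [ 0.5821 -0.2139] [ 0.5941 -0.2517] [ 0.5091 -0.285 ] [ 0.491  -0.2464]
unitS [ 0.5768 -0.2114] [ 0.5958 -0.2537] [ 0.5098 -0.2833] [ 0.4913 -0.2453]
doorT [ 0.5551 -0.0833] [ 0.5404 -0.0829] [0.5872 0.2136] [0.5743 0.2137]
doorS [ 0.5546 -0.0829] [ 0.5387 -0.0847] [0.5853 0.2148] [0.5709 0.2137]
hT [0.5102 0.0614] [ 0.4967 -0.0505]
hS [0.5086 0.0616] [ 0.4998 -0.0489]
stopT front bottom [0.6946 0.0923] [0.6951 0.033 ]
stopT front top [0.704  0.0896] [0.7028 0.0317]
guidesT [0.655  0.0972] [0.6535 0.0267] [0.7874 0.0954] [0.7859 0.0243]
heatT [ 0.7523 -0.2116] [ 0.7406 -0.2893] [ 0.6207 -0.2649] [ 0.633  -0.1879]
[ 0.2083 -0.5357  0.4039] [ 0.2082 -0.5355  0.2489] [[ 0.932   0.3624 -0.0004]
 [ 0.3624 -0.932   0.0016]
 [ 0.0002 -0.0016 -1.    ]]
```

The unit is the white box with the green terminal strip (side px 334,224; top px 327,193). The blue box (side 409,223) and the green box (side 335,279) are lookalikes and not meant. The door is slightly ajar, at about 0.09 rad, with the handle middle near (0.504, 0.006). I'll go above the handle.

Call:
carry_out --linear '[[0.037,0.0677,0.029],[0.037,0.0677,0.029],[0.037,0.0677,0.029],[0.037,0.0677,0.029],[0.037,0.0677,0.029],[0.037,0.0677,0.029],[0.037,0.0677,0.029],[0.037,0.0677,0.029]]' --angular '[[0,0,0.856],[0,0,0.856],[0,0,0.856],[0,0,0.856],[0,0,0.856],[0,0,0.856],[0,0,0.856],[0,0,0.856]]' --hand '[0.4,0.4,0.4,0.4,0.4,0.4,0.4,0.4]' --force 25

```text
clock: 0.77
position: [0.3566, -0.2632, 0.5212]
ee_rot: [-0.0, 0.896, 0.445, 0.0]
contact_force: [1.1, -1.5, 0.5]
width: 0.0345
gripper_force: 0.0
```

Call:
carry_out --linear '[[0.037,0.0677,0],[0.037,0.0677,0],[0.037,0.0677,0],[0.037,0.0677,0],[0.037,0.0677,0],[0.037,0.0677,0],[0.037,0.0677,0],[0.037,0.0677,0]]' --angular '[[0,0,0.856],[0,0,0.856],[0,0,0.856],[0,0,0.856],[0,0,0.856],[0,0,0.856],[0,0,0.856],[0,0,0.856]]' --hand '[0.4,0.4,0.4,0.4,0.4,0.4,0.4,0.4]'

```text
clock: 1.43
position: [0.5047, 0.0077, 0.5205]
ee_rot: [-0.0, 0.742, 0.671, -0.0]
contact_force: [0.6, -0.8, -0.7]
width: 0.0341
gripper_force: 0.0
```

Call:
carry_out --linear '[[0,-0.003,-0.03],[0,0,-0.03],[0,0,-0.03],[0,0,-0.03],[0,0,-0.03],[0,0,-0.02],[0,0,0],[0,0,0]]' --angular '[[0,0,0],[0,0,0],[0,0,0],[0,0,0],[0,0,0],[0,0,0],[0,0,0],[0,0,0]]' --hand '[0.4,0.4,0.4,0.4,0.4,0.4,0.22,0.22]'

```text
clock: 2.1
position: [0.5042, 0.0042, 0.4358]
ee_rot: [0.0, 0.743, 0.669, 0.0]
contact_force: [1.3, -1.0, -0.5]
width: 0.0187
gripper_force: 0.0
```

```bash
python3 - <<'E'
from h import *
np.set_printoptions(precision=4,suppress=True)
im=manip.get_image("side")[130:250,200:340]; cv2.imwrite("pics/a.png",cv2.resize(im[:,:,::-1],None,fx=4,fy=4))
s,p,T,g=st();print(p,g,s["qpos"],s["contact_force"],s["width"])
# arc: door angle a from .086 to 1.72 with cabinet yaw -.018
yaw=-.018;H=np.array([.579,.214]);Rz=R.from_euler('z',yaw).as_matrix()[:2,:2]
def h(a): return H+Rz@(.215*np.array([-np.sin(a),-np.cos(a)])+.053*np.array([-np.cos(a),np.sin(a)]))
A=np.linspace(.086,1.766,25)
P=np.array([h(a) for a in A]); print(P[0]); print(np.round(np.diff(P,axis=0)/.5,4).tolist()); print(P[-1], np.diff(A)[0]/.08)
E
```

```text
[0.5041 0.0042 0.4354] [0.5039 0.0042 0.2804] [-0.1298  0.152   1.5937 -0.      1.3971 -0.0255] [-0.0927 -0.1633 -0.3675] 0.018817369126712002
[0.504  0.0057]
[[-0.0288, 0.0115], [-0.0279, 0.0135], [-0.0269, 0.0154], [-0.0257, 0.0173], [-0.0245, 0.019], [-0.0231, 0.0207], [-0.0216, 0.0222], [-0.02, 0.0237], [-0.0183, 0.025], [-0.0165, 0.0263], [-0.0146, 0.0273], [-0.0126, 0.0283], [-0.0106, 0.0291], [-0.0086, 0.0298], [-0.0065, 0.0303], [-0.0043, 0.0307], [-0.0022, 0.0309], [-0.0, 0.031], [0.0022, 0.0309], [0.0043, 0.0307], [0.0065, 0.0303], [0.0086, 0.0298], [0.0106, 0.0291], [0.0126, 0.0283]]
[0.3801 0.3113] 0.8749999999999997
```

View pics/a.png

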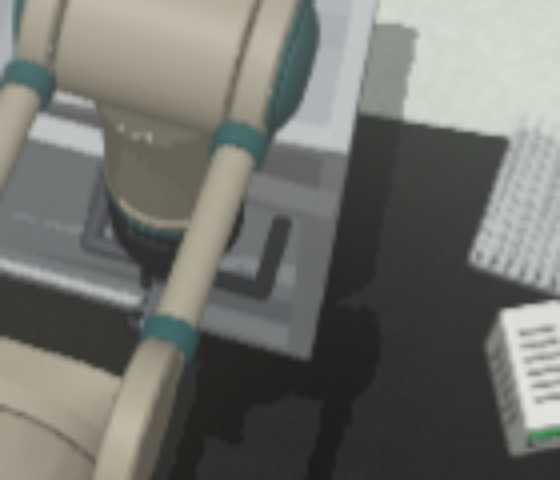

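The fingers straddle the handle bar at about (150, 280) in the crop. I'll swing the door open along the arc.

Call:
carry_out --linear '[[-0.0288,0.0115,0],[-0.0279,0.0135,0],[-0.0269,0.0154,0],[-0.0257,0.0173,0],[-0.0245,0.019,0],[-0.0231,0.0207,0],[-0.0216,0.0222,0],[-0.02,0.0237,0]]' --angular '[[0,0,-0.875],[0,0,-0.875],[0,0,-0.875],[0,0,-0.875],[0,0,-0.875],[0,0,-0.875],[0,0,-0.875],[0,0,-0.875]]' --hand '[0.22,0.22,0.22,0.22,0.22,0.22,0.22,0.22]'

```text
clock: 2.82
position: [0.4043, 0.076, 0.4352]
ee_rot: [0.0, 0.9, 0.436, -0.001]
contact_force: [1.4, -0.4, 0.1]
width: 0.0186
gripper_force: 0.6
```

Call:
carry_out --linear '[[-0.0183,0.025,0],[-0.0165,0.0263,0],[-0.0146,0.0273,0],[-0.0126,0.0283,0],[-0.0106,0.0291,0],[-0.0086,0.0298,0],[-0.0065,0.0303,0],[-0.0043,0.0307,0]]' --angular '[[0,0,-0.875],[0,0,-0.875],[0,0,-0.875],[0,0,-0.875],[0,0,-0.875],[0,0,-0.875],[0,0,-0.875],[0,0,-0.875]]' --hand '[0.22,0.22,0.22,0.22,0.22,0.22,0.22,0.22]'

```text
clock: 3.48
position: [0.3583, 0.1895, 0.4352]
ee_rot: [0.001, 0.985, 0.171, -0.001]
contact_force: [-0.7, -1.2, -1.0]
width: 0.0189
gripper_force: 0.5
```

Call:
carry_out --linear '[[-0.0022,0.0309,0],[0,0.031,0],[0.0022,0.0309,0],[0.0043,0.0307,0],[0.0065,0.0303,0],[0.0086,0.0298,0],[0.0106,0.0291,0],[0,0,0]]' --angular '[[0,0,-0.875],[0,0,-0.875],[0,0,-0.875],[0,0,-0.875],[0,0,-0.875],[0,0,-0.875],[0,0,-0.875],[0,0,0]]' --hand '[0.22,0.22,0.22,0.22,0.22,0.22,0.22,0.22]'

```text
clock: 4.15
position: [0.3748, 0.2975, 0.435]
ee_rot: [-0.001, 0.997, -0.071, -0.0]
contact_force: [1.4, 1.2, 0.2]
width: 0.0187
gripper_force: 0.0
```

Call:
carry_out --linear '[[0,0,0],[0,0,0.0475],[0,0,0.0475],[0,0,0.0475],[0,0,0.0475],[0.012,-0.0768,0],[0.012,-0.0768,0],[0.012,-0.0768,0]]' --angular '[[0,0,0],[0,0,0],[0,0,0],[0,0,0],[0,0,0],[0,0,0],[0,0,0],[0,0,0]]' --hand '[0.4,0.4,0.4,0.4,0.4,0.4,0.4,0.4]'

```text
clock: 4.82
position: [0.3911, 0.1786, 0.5309]
ee_rot: [0.001, 0.998, -0.07, 0.0]
contact_force: [0.6, 0.6, -0.0]
width: 0.0343
gripper_force: 0.0
```

Call:
carry_out --linear '[[0.012,-0.0768,0],[0.012,-0.0768,0],[0.012,-0.0768,0],[0.012,-0.0768,0],[0.012,-0.0768,0],[0.012,-0.0768,0],[0.012,-0.0768,0],[0.012,-0.0768,0]]' --angular '[[0,0,0.784],[0,0,0.784],[0,0,0.784],[0,0,0.784],[0,0,0.784],[0,0,0.784],[0,0,0.784],[0,0,0.784]]' --hand '[1,1,1,1,1,1,1,1]'

```text
clock: 5.48
position: [0.4385, -0.1291, 0.5307]
ee_rot: [0.0, 0.984, 0.18, -0.001]
contact_force: [1.4, 0.5, -0.2]
width: 0.0853
gripper_force: 0.0
```

Call:
carry_out --linear '[[0.012,-0.0768,0],[0.012,-0.0768,0],[0.012,-0.0768,0],[0.012,-0.0768,0],[0,0,-0.06],[0,0,-0.07],[0,0,-0.07],[0,0,-0.07]]' --angular '[[0.317,-0.842,0],[0.317,-0.842,0],[0.317,-0.842,0],[0.317,-0.842,0],[0.317,-0.842,0],[0.317,-0.842,0],[0.317,-0.842,0],[0.317,-0.842,0]]' --hand '[1,1,1,1,1,1,1,1]'

```text
clock: 6.15
position: [0.4623, -0.2806, 0.3945]
ee_rot: [-0.05, 0.943, 0.171, 0.28]
contact_force: [0.4, 0.6, -0.5]
width: 0.0855
gripper_force: 0.0
```

```bash
python3 - <<'E'
from h import *
np.set_printoptions(precision=4,suppress=True)
a=manip.get_image("side"); b=manip.get_image("top")
im=np.vstack([a[65:365,55:455],b[70:370,100:500]])[:,:,::-1]; cv2.imwrite("pics/b.png",np.hstack([im[:300],im[300:]]))
s,p,T,g=st();print(p,g,s["qpos"],s["contact_force"],s["width"]);print(T)
E
```

```text
[ 0.4597 -0.2783  0.3879] [ 0.5369 -0.2469  0.2572] [-0.8599  0.1708  1.7693  0.6131  1.0875  0.0969] [-0.2497  1.0185 -0.5528] 0.08534117549310624
[[ 0.7929  0.3507  0.4983]
 [ 0.2871 -0.9363  0.2021]
 [ 0.5375 -0.0172 -0.8431]]
```

View pics/b.png

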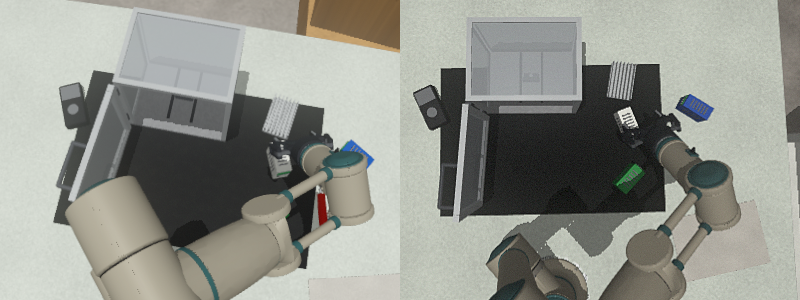

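Call:
carry_out --linear '[[0.007,-0.002,-0.05],[0.007,-0.002,-0.05],[0,0,-0.05],[0,0,-0.05],[0,0,-0.05],[0,0,-0.05],[0,0,-0.05],[0,0,-0.034]]' --angular '[[0,0,0],[0,0,0],[0,0,0],[0,0,0],[0,0,0],[0,0,0],[0,0,0],[0,0,0]]' --hand '[1,1,1,1,1,1,1,1]'

```text
clock: 6.92
position: [0.472, -0.2833, 0.2042]
ee_rot: [-0.05, 0.943, 0.172, 0.28]
contact_force: [0.7, 0.2, 0.1]
width: 0.0856
gripper_force: 0.0
```

```bash
python3 - <<'E'
from h import *
np.set_printoptions(precision=4,suppress=True)
a=manip.get_image("side"); b=manip.get_image("top")
f=lambda x:cv2.resize(x[:,:,::-1],(400,400),interpolation=cv2.INTER_CUBIC)
cv2.imwrite("pics/c.png",np.hstack([f(a[170:270,290:390]),f(b[150:250,280:380])]))
s,p,T,g=st();print(p,g,s["contact_force"],s["width"]);print(T[:,2],T[:,1])
E
```

```text
[ 0.4715 -0.2828  0.2033] [ 0.5503 -0.2528  0.0732] [-0.2626  0.6417 -0.7211] 0.08524811120886006
[ 0.5082  0.1936 -0.8392] [ 0.3524 -0.9358 -0.0025]
```

View pics/c.png

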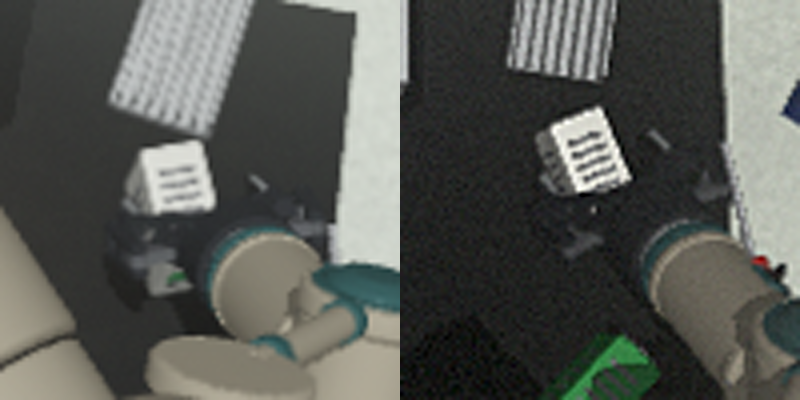

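Call:
carry_out --linear '[[-0.006,0.012,-0.008],[0,0,-0.01],[0,0,0],[0,0,0],[0,0,0],[0,0,0],[0,0,0],[0,0,0]]' --angular '[[0,0,0],[0,0,0],[0,0,0],[0,0,0],[0,0,0],[0,0,0],[0,0,0],[0,0,0]]' --hand '[1,1,1,0.45,0.4,0.4,0.4,0.4]' --force 45

```text
clock: 7.68
position: [0.4683, -0.2767, 0.1954]
ee_rot: [-0.051, 0.943, 0.171, 0.28]
contact_force: [-1.3, -0.5, 3.8]
width: 0.0444
gripper_force: 47.1
```

Call:
carry_out --linear '[[0,0,0.04],[0,0,0.04],[0,0,0.04],[-0.0105,0.0685,0],[-0.0105,0.0685,0],[-0.0105,0.0685,0],[-0.0105,0.0685,0],[-0.0105,0.0685,0]]' --angular '[[0,0,0],[0,0,0],[0,0,0],[0,0,-0.471],[0,0,-0.471],[0,0,-0.471],[0,0,-0.471],[0,0,-0.471]]' --hand '[0.4,0.4,0.4,0.4,0.4,0.4,0.4,0.4]'

```text
clock: 8.35
position: [0.4405, -0.1036, 0.2539]
ee_rot: [-0.025, 0.956, 0.08, 0.282]
contact_force: [-0.1, 1.7, -3.6]
width: 0.0444
gripper_force: 47.9
```

Call:
carry_out --linear '[[-0.0105,0.0685,0],[-0.0105,0.0685,0],[-0.0105,0.0685,0],[-0.0105,0.0685,0],[-0.0105,0.0685,0],[0,0,0],[0,0,0],[0,0,0]]' --angular '[[0,0,-0.471],[0,0,-0.471],[0,0,-0.471],[0,0,-0.471],[0,0,-0.471],[0,0,0],[0,0,0],[0,0,0]]' --hand '[0.4,0.4,0.4,0.4,0.4,0.4,0.4,0.4]'

```text
clock: 9.02
position: [0.422, 0.0204, 0.2531]
ee_rot: [-0.004, 0.961, 0.014, 0.277]
contact_force: [-0.1, 0.4, -3.1]
width: 0.0447
gripper_force: 48.2
```

```bash
python3 - <<'E'
from h import *
np.set_printoptions(precision=4,suppress=True)
a=manip.get_image("side"); b=manip.get_image("top")
f=lambda x:cv2.resize(x[:,:,::-1],None,fx=2.6,fy=2.6,interpolation=cv2.INTER_CUBIC)
cv2.imwrite("pics/d.png",np.hstack([f(a[120:310,140:290]),f(b[105:295,140:290])]))
s,p,T,g=st();print(p,g,s["contact_force"],s["moment"],s["width"],s["gripper_force"]);print(T[:,2],T[:,1],s["qpos"])
E
```

```text
[0.4223 0.0198 0.2533] [0.505  0.0219 0.1222] [ 0.3653 -0.0467 -4.3575] [0.0078 0.5267 0.0301] 0.04449551832336197 48.1925243139267
[ 0.5332  0.0137 -0.8459] [ 0.0272 -0.9996  0.001 ] [-0.1644  0.1088  2.2768  0.4686  0.2251  0.9492]
```

View pics/d.png

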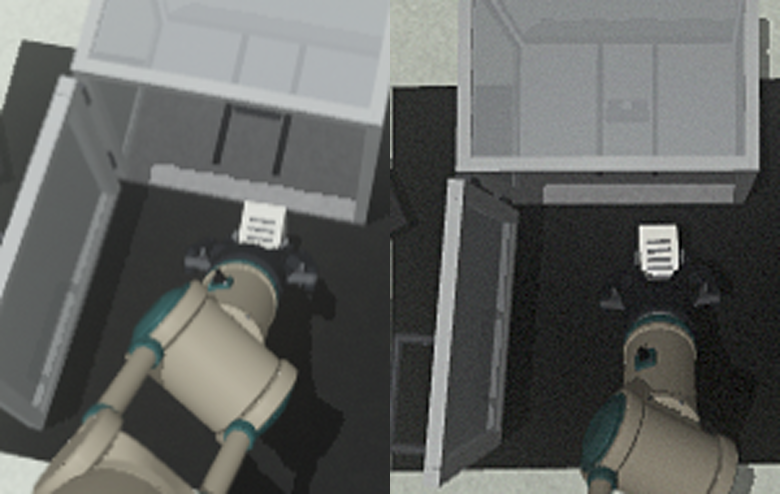

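Call:
carry_out --linear '[[0.0138,0.0114,-0.0055],[0.0138,0.0114,-0.0055],[0.0138,0.0114,-0.0055],[0.0138,0.0114,-0.0055],[0.0138,0.0114,-0.0055],[0.0138,0.0114,-0.0055],[0.0138,0.0114,-0.0055],[0.0138,0.0114,-0.0055]]' --angular '[[0,0,-0.069],[0,0,-0.069],[0,0,-0.069],[0,0,-0.069],[0,0,-0.069],[0,0,-0.069],[0,0,-0.069],[0,0,-0.069]]' --hand '[0.4,0.4,0.4,0.4,0.4,0.4,0.4,0.4]'

```text
clock: 9.78
position: [0.4779, 0.0653, 0.231]
ee_rot: [0.003, 0.961, -0.009, 0.277]
contact_force: [1.2, -0.2, -4.4]
width: 0.0444
gripper_force: 48.3
```

```bash
cat > s.py <<'E'
from h import *
np.set_printoptions(precision=4,suppress=True)
s,p,T,g=st();print(p,g,s["contact_force"],s["moment"],s["width"]);print(T[:,2],T[:,1],s["qpos"])
E
python3 s.py; python3 - <<'E'
from h import *
# stop/guide pixels in d.png left panel -> world
S=lambda u,v,z:w("side",(u+.5)/2.6-.5+140,(v+.5)/2.6-.5+120,z)[:2].round(4)
print("stop front-bottom",S(229,119,.012),S(285,128,.012)," front-top",S(229,112,.042),S(285,122,.042))
print("guide ends",S(217,164,.012),S(278,174,.012))
# door edge from top panel
T=lambda u,v,z:w("top",(u-390+.5)/2.6-.5+140,(v+.5)/2.6-.5+105,z)[:2].round(4)
print("door top hinge",T(456,180,.32),"free",T(432,485,.32))
E
```

```text
[0.4779 0.0653 0.231 ] [0.5605 0.0636 0.0998] [ 1.2261 -0.2166 -4.3545] [0.0026 0.565  0.0042] 0.04435818198111936
[ 0.5326 -0.0106 -0.8463] [-0.0183 -0.9998  0.001 ] [-0.0056  0.2314  2.1927 -0.049   0.1559  1.6294]
stop front-bottom [0.6859 0.0964] [0.6863 0.0282]  front-top [0.683  0.0942] [0.6821 0.0272]
guide ends [0.6271 0.0993] [0.6275 0.0259]
door top hinge [0.5806 0.2138] free [0.2848 0.2379]
```

```bash
cat > ik.py <<'E'
import numpy as np
from scipy.optimize import fsolve,lstsq if False else fsolve
E
python3 - <<'E'
import numpy as np
from scipy.optimize import fsolve
D=[(.2765,1.7825,np.pi,.5706,.4039),(.152,1.7457,np.pi,.4994,.4354),(.2314,2.4241,2.580,.4779,.231)]
A=[];b=[]
for q2,s,p,r,z in D:
    A+=[[np.sin(q2),np.sin(s),np.sin(p),0],[np.cos(q2),np.cos(s),np.cos(p),1]];b+=[r,z]
x,res,_,_=np.linalg.lstsq(np.array(A),np.array(b),rcond=None);print(x,res)
L2,L3,d,h=x
for lean in(30,33,40):
  p=np.pi-np.radians(lean)
  for gx,gz in((.56,.1),(.6,.1),(.63,.1),(.63,.077),(.655,.077)):
    r=gx-.155*np.sin(p);z=gz-.155*np.cos(p)
    s=fsolve(lambda v:[L2*np.sin(v[0])+L3*np.sin(v[1])+d*np.sin(p)-r,L2*np.cos(v[0])+L3*np.cos(v[1])+d*np.cos(p)+h-z],[.4,2.2])
    print(lean,gx,gz,"q2 %.2f q3 %.2f q5 %.3f"%(s[0],s[1]-s[0],p-s[1]))
E
```

```text
[ 0.71251545  0.38788479  0.11620314 -0.08031958] [0.00021374]
30 0.56 0.1 q2 0.22 q3 2.16 q5 0.241
30 0.6 0.1 q2 0.27 q3 2.08 q5 0.270
30 0.63 0.1 q2 0.30 q3 2.02 q5 0.294
30 0.63 0.077 q2 0.33 q3 2.06 q5 0.231
30 0.655 0.077 q2 0.35 q3 2.01 q5 0.255
33 0.56 0.1 q2 0.22 q3 2.19 q5 0.157
33 0.6 0.1 q2 0.26 q3 2.12 q5 0.187
33 0.63 0.1 q2 0.30 q3 2.06 q5 0.211
33 0.63 0.077 q2 0.32 q3 2.10 q5 0.146
33 0.655 0.077 q2 0.35 q3 2.05 q5 0.171
40 0.56 0.1 q2 0.21 q3 2.28 q5 -0.046
40 0.6 0.1 q2 0.26 q3 2.20 q5 -0.016
40 0.63 0.1 q2 0.29 q3 2.14 q5 0.010
40 0.63 0.077 q2 0.32 q3 2.18 q5 -0.059
40 0.655 0.077 q2 0.35 q3 2.13 q5 -0.033
```

Call:
carry_out --linear '[[0.0225,0,0],[0.0225,-0.001,0],[0.0225,0,0],[0.0225,0,0],[0.0225,0,0],[0.0225,0,0],[0,0,-0.012],[0,0,-0.012]]' --angular '[[0,-0.05,0],[0,-0.05,0],[0,-0.05,0],[0,0,0],[0,0,0],[0,0,0],[0,0,0],[0,0,0]]' --hand '[0.4,0.4,0.4,0.4,0.4,0.4,0.4,0.4]'

```text
clock: 10.45
position: [0.5457, 0.0655, 0.2193]
ee_rot: [0.003, 0.959, -0.007, 0.284]
contact_force: [-0.0, -0.3, -3.2]
width: 0.0448
gripper_force: 48.2
```

```bash
python3 s.py; python3 - <<'E'
from h import *
a=manip.get_image("side"); b=manip.get_image("top")
f=lambda x:cv2.resize(x[:,:,::-1],None,fx=4,fy=4,interpolation=cv2.INTER_CUBIC)
cv2.imwrite("pics/e.png",np.hstack([f(a[130:230,190:290]),f(b[110:210,180:280])]))
E
```

```text
[0.5457 0.0655 0.2193] [0.6301 0.0641 0.0893] [-0.0128 -0.2949 -3.1896] [0.0296 0.5985 0.0101] 0.044785438184222294
[ 0.5445 -0.0094 -0.8387] [-0.0157 -0.9999  0.001 ] [-0.0047  0.3297  2.0773 -0.0434  0.1589  1.6224]
```

View pics/e.png

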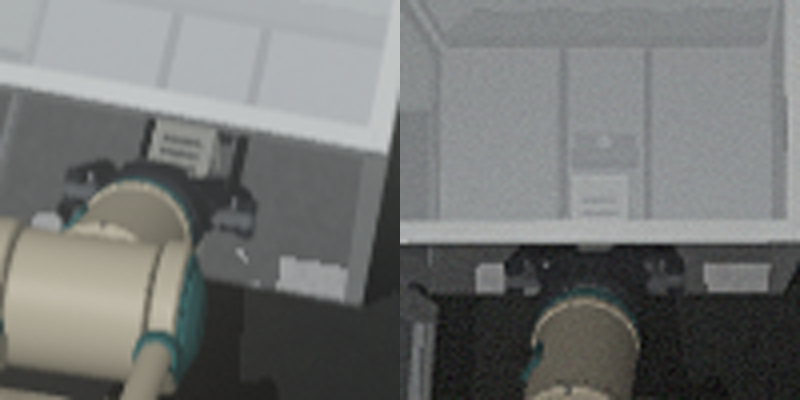

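```bash
python3 - <<'E'
from h import *
T=lambda u,v,z:w("top",(u-400+.5)/4-.5+180,(v+.5)/4-.5+110,z)[:2].round(4)
print("unit back top",T(573,175,.109),T(628,175,.109),"stop top front",T(575,163,.042),T(637,163,.042),"guides",T(563,140,.02),T(648,140,.02))
E
```

```text
unit back top [0.6698 0.0819] [0.6689 0.0389] stop top front [0.6922 0.0856] [0.6911 0.0343] guides [0.7163 0.0972] [0.7147 0.0256]
```

Call:
carry_out --linear '[[0,-0.002,-0.007],[0,0,-0.006],[0,0,-0.004],[0,0,-0.002],[0,0,-0.002],[0,0,0],[0,0,0]]' --angular '[[0,0,0],[0,0,0],[0,0,0],[0,0,0],[0,0,0],[0,0,0],[0,0,0]]' --hand '[0.4,0.4,0.4,0.4,0.4,0.4,0.4]'

```text
clock: 11.13
position: [0.5448, 0.0647, 0.209]
ee_rot: [0.003, 0.959, -0.007, 0.284]
contact_force: [-0.4, 0.1, -3.8]
width: 0.0446
gripper_force: 48.1
```

Call:
carry_out --linear '[[0,0,-0.002],[0,0,-0.002],[0,0,-0.001],[0,0,0]]' --angular '[[0,0,0],[0,0,0],[0,0,0],[0,0,0]]' --hand '[0.4,0.4,0.4,0.4]'

```text
clock: 11.47
position: [0.545, 0.0647, 0.2073]
ee_rot: [0.003, 0.959, -0.007, 0.285]
contact_force: [-4.0, -1.4, 4.1]
width: 0.0446
gripper_force: 49.1
```

Call:
carry_out --linear '[[0,0,0],[0,0,0],[0,0,0],[0,0,0],[0,0,0],[0,0,0],[0,0,0],[0,0,0]]' --angular '[[0,0,0],[0,0,0],[0,0,0],[0,0,0],[0,0,0],[0,0,0],[0,0,0],[0,0,0]]' --hand '[0.65,0.65,0.65,0.65,0.4,0.4,0.4,0.4]' --force 25

```text
clock: 12.13
position: [0.5449, 0.0647, 0.2065]
ee_rot: [0.003, 0.959, -0.007, 0.284]
contact_force: [0.7, 0.2, 1.1]
width: 0.0448
gripper_force: 27.0
```

```bash
python3 s.py
```

```text
[0.5449 0.0647 0.2065] [0.6293 0.0633 0.0764] [0.6742 0.1539 1.1403] [-0.0309  0.1488  0.0241] 0.044796234380702786
[ 0.544  -0.0092 -0.839 ] [-0.0154 -0.9999  0.001 ] [-0.0066  0.3504  2.0931 -0.0461  0.1229  1.6233]
```

Call:
carry_out --linear '[[0.003,0,0],[0.004,0,0],[0.004,0,0],[0.004,0,0],[0.004,-0.0003,0],[0.003,0,0],[0.002,0,0],[0.002,0,0]]' --angular '[[0,0,0],[0,0,0],[0,0,0],[0,0,0],[0,0,0],[0,0,0],[0,0,0],[0,0,0]]' --hand '[0.4,0.4,0.4,0.4,0.4,0.4,0.4,0.4]'

```text
clock: 12.8
position: [0.5574, 0.0646, 0.2066]
ee_rot: [0.003, 0.959, -0.007, 0.283]
contact_force: [-5.3, 0.3, 5.9]
width: 0.045
gripper_force: 27.6
```

Call:
carry_out --linear '[[0.002,0,0],[0.002,0,0],[0.002,0,0],[0,0,0]]' --angular '[[0,0,0],[0,0,0],[0,0,0],[0,0,0]]' --hand '[0.4,0.4,0.4,0.4]'

```text
clock: 13.13
position: [0.5606, 0.0645, 0.2065]
ee_rot: [0.003, 0.959, -0.007, 0.283]
contact_force: [-3.0, 0.2, 5.0]
width: 0.0445
gripper_force: 27.6
```

Call:
carry_out --linear '[[0.002,0,0],[0.002,0,0],[0.002,0,0],[0,0,0]]' --angular '[[0,0,0],[0,0,0],[0,0,0],[0,0,0]]' --hand '[0.4,0.4,0.4,0.4]'

```text
clock: 13.47
position: [0.5637, 0.0646, 0.2065]
ee_rot: [0.003, 0.959, -0.007, 0.283]
contact_force: [-4.4, 0.2, 4.5]
width: 0.0446
gripper_force: 27.7
```

Call:
carry_out --linear '[[0.002,0,0],[0.002,0,0],[0,0,0]]' --angular '[[0,0,0],[0,0,0],[0,0,0]]' --hand '[0.4,0.4,0.4]'

```text
clock: 13.72
position: [0.5657, 0.0645, 0.2065]
ee_rot: [0.003, 0.959, -0.007, 0.283]
contact_force: [-4.5, 0.1, 5.4]
width: 0.045
gripper_force: 27.7
```

Call:
carry_out --linear '[[0.002,0,0],[0.002,0,0],[0,0,0]]' --angular '[[0,0,0],[0,0,0],[0,0,0]]' --hand '[0.4,0.4,0.4]'

```text
clock: 13.97
position: [0.5664, 0.0646, 0.2067]
ee_rot: [0.003, 0.959, -0.007, 0.283]
contact_force: [-11.3, -0.2, 11.9]
width: 0.0446
gripper_force: 28.6
```

Call:
carry_out --linear '[[0.001,0,0],[0,0,0]]' --angular '[[0,0,0],[0,0,0]]' --hand '[0.4,0.4]'

```text
clock: 14.13
position: [0.5665, 0.0646, 0.2068]
ee_rot: [0.003, 0.959, -0.007, 0.282]
contact_force: [-13.3, -0.2, 13.7]
width: 0.0452
gripper_force: 29.1
```

```bash
python3 s.py
```

```text
[0.5665 0.0646 0.2068] [0.6505 0.0631 0.0765] [-13.2564  -0.2476  13.6815] [-0.164   0.6319 -0.1923] 0.04521855299988908
[ 0.5417 -0.0093 -0.8406] [-0.0156 -0.9999  0.001 ] [-0.0066  0.3729  2.0462 -0.0386  0.1502  1.616 ]
```

Call:
carry_out --linear '[[0,0,0],[0,0,0],[0,0,0],[0,0,0],[0,0,0],[0,0,0],[0,0,0],[0,0,0]]' --angular '[[0,0,0],[0,0,0],[0,0,0],[0,0,0],[0,0,0],[0,0,0],[0,0,0],[0,0,0]]' --hand '[0.56,0.6,0.6,0.6,0.4,0.4,0.4,0.4]' --force 20

```text
clock: 14.8
position: [0.5684, 0.0645, 0.2061]
ee_rot: [0.003, 0.959, -0.007, 0.283]
contact_force: [0.5, 0.9, -3.0]
width: 0.0448
gripper_force: 22.0
```

```bash
python3 s.py
```

```text
[0.5684 0.0645 0.2061] [0.6526 0.0631 0.076 ] [ 0.5019  0.8994 -2.969 ] [ 0.0148  0.2454 -0.0283] 0.04482252510528084
[ 0.5432 -0.0093 -0.8395] [-0.0155 -0.9999  0.0011] [-0.0067  0.3759  2.0438 -0.0386  0.1476  1.6158]
```

Pushing again with a light grip to confirm it is seated.

Call:
carry_out --linear '[[0.001,0,0],[0.001,0,0],[0,0,0]]' --angular '[[0,0,0],[0,0,0],[0,0,0]]' --hand '[0.4,0.4,0.4]'

```text
clock: 15.05
position: [0.5688, 0.0645, 0.2062]
ee_rot: [0.003, 0.959, -0.007, 0.283]
contact_force: [-2.5, -0.6, 1.5]
width: 0.0448
gripper_force: 22.5
```

```bash
python3 s.py
```

```text
[0.5688 0.0645 0.2062] [0.6528 0.0631 0.076 ] [-2.4555 -0.5688  1.5409] [-0.0591  0.4567  0.0209] 0.04484474415827706
[ 0.5425 -0.0093 -0.84  ] [-0.0155 -0.9999  0.0011] [-0.0066  0.3762  2.0424 -0.0384  0.1497  1.6156]
```

Call:
carry_out --linear '[[0.001,0,0],[0.001,0,0],[0.001,0,0],[0,0,0]]' --angular '[[0,0,0],[0,0,0],[0,0,0],[0,0,0]]' --hand '[0.4,0.4,0.4,0.4]'

```text
clock: 15.38
position: [0.5691, 0.0646, 0.2064]
ee_rot: [0.003, 0.959, -0.007, 0.282]
contact_force: [-9.3, -0.6, 7.1]
width: 0.0449
gripper_force: 23.5
```

```bash
python3 s.py
```

```text
[0.5691 0.0646 0.2064] [0.653  0.0631 0.0761] [-9.3022 -0.6108  7.0655] [-0.1396  0.8322 -0.1763] 0.04487173427594342
[ 0.541  -0.0093 -0.841 ] [-0.0156 -0.9999  0.001 ] [-0.0066  0.3762  2.0407 -0.038   0.153   1.6154]
```

Call:
carry_out --linear '[[0,0,0],[0,0,0],[0,0,0],[0,0,0],[0,0,0],[-0.01,0,0.015],[-0.015,0,0.023],[-0.02,0,0.031]]' --angular '[[0,0,0],[0,0,0],[0,0,0],[0,0,0],[0,0,0],[0,0,0],[0,0,0],[0,0,0]]' --hand '[0.56,0.6,0.75,0.9,0.9,0.9,0.9,0.9]'

```text
clock: 16.05
position: [0.5479, 0.0645, 0.2405]
ee_rot: [0.003, 0.959, -0.007, 0.282]
contact_force: [-0.4, -0.2, 0.7]
width: 0.0768
gripper_force: 0.0
```

Call:
carry_out --linear '[[-0.025,0,0.035],[-0.03,0,0.035],[-0.03,0,0.035],[-0.04,0,0.02],[-0.05,0,0],[-0.05,0,0],[-0.05,0,0],[-0.03,0,0]]' --angular '[[0,0,0],[0,0,0],[0,0,0],[0,0,0],[0,0,0],[0,0,0],[0,0,0],[0,0,0]]' --hand '[0.9,0.9,0.9,0.9,0.9,0.9,0.9,0.9]'

```text
clock: 16.72
position: [0.3926, 0.0646, 0.3031]
ee_rot: [0.003, 0.959, -0.007, 0.282]
contact_force: [-0.6, -0.2, -1.0]
width: 0.0767
gripper_force: 0.0
```

```bash
python3 s.py; python3 - <<'E'
from h import *
a=manip.get_image("side"); b=manip.get_image("top")
f=lambda x:cv2.resize(x[:,:,::-1],None,fx=2.6,fy=2.6,interpolation=cv2.INTER_CUBIC)
cv2.imwrite("pics/f.png",np.hstack([f(a[100:290,150:300]),f(b[90:280,140:290])]))
E
```

```text
[0.3926 0.0646 0.3031] [0.4766 0.0632 0.1729] [-0.6443 -0.1827 -0.9931] [ 0.0739  0.2478 -0.0262] 0.07665531823896855
[ 0.5419 -0.0091 -0.8404] [-0.0153 -0.9999  0.001 ] [-0.0104 -0.0168  2.2368 -0.0102  0.3488  1.5839]
```

View pics/f.png

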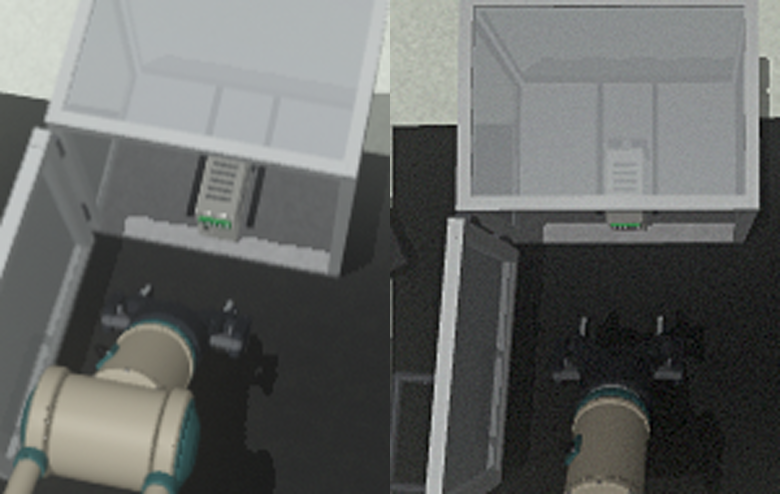

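The unit stands upright between the guides with its green terminal strip to the front (left panel, about 215,220) and its back against the stop (right panel, about 628,145). The door stands open past square and the arm is clear of everything, so I'm handing in.

```bash
python3 -c "
from rig import manip
print(manip.sign_off())"
```

```text
the job is handed in; nothing more can be done
None
```

I handed the job in at about 17 s with the door left open slightly past square (about 0.06 rad) and the white unit upright between the guides, its back felt seated against the stop at about 9 N.

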